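# Free the stuck beaker and make it the cork pot

## Robot

A 6-joint arm with a two-finger parallel gripper is mounted at the origin on the work surface; the furniture and walls round the work are solid. World frame = base frame: x ahead of the robot, y to its left, z up, the work surface at z = 0. Lengths are in m, angles in rad, forces in N, time in s.
With the tool pointing down it reaches from about 0.35 to 0.775 m from the base axis. Payload 7.3 kg.
Tool frame: the origin (TCP) lies at the centre of the arm's flange, where the gripper is bolted on; the fingertips stand 178 mm ahead of it and the grasp point (between the pads) lies 159 mm ahead of it; z points along the fingers, y is the line along which they close (so a half turn about z gives the same grasp; the last joint's range is limited). The gripper opens to 92 mm and grips with 3 to 60 N. Pads are 19 mm wide; open, the fingers measure 130 mm over their backs; the gripper's body (75 mm by 190 mm) begins 47 mm behind the grasp point.
Start: joints at [0.973, 0.342, 1.524, -0, 1.275, -0.146], TCP at [0.229, 0.472, 0.405] pointing down, gripper open.
Joint ranges: [-2.53, 2.53], [-0.77, 2.02], [0.04, 2.7], [-1, 4.14], [0.28, 2.66], [-3.11, 3.11]. Speed limits (rad/s): [2.57, 2.57, 3.14, 3.14, 3.14, 3.14].

## Interface

Orientations are given as [roll, pitch, yaw] about the fixed x, y, z axes, in that order (R = Rz(yaw) Ry(pitch) Rx(roll)).
In Python, from cell import robot gives the robot as it stands.
- The arm moves only by the tool drive_effector, called after "Emit:" as name([rows], argument=value, ...), one row to a line, values as JSON. Schema: {"type":"object","properties":{"rows":{"type":"array","items":{"type":"array","items":{"type":"array","items":{"type":"number"},"minItems":6,"maxItems":6},"minItems":1,"maxItems":8},"minItems":1,"maxItems":1},"aperture":{"type":"number"},"force":{"type":"number"},"only":{"type":"string"},"quiet":{"type":"boolean"},"lines":{"type":"string"}},"required":["rows"],"additionalProperties":false}. rows is a list that holds a single list of rows (three levels of brackets), with 1 to 8 rows, each of 6 numbers: dx, dy, dz in m, then a rotation vector rx, ry, rz in rad; each row shifts and turns the commanded pose from where the row before left it, along the tool's axes as they then stand; what a row does not reach is not made up. A row lasts 1/12 s, in which the tool goes at most 0.0417 m and 0.125 rad, less where a joint would pass 70% of its speed; a pose out of reach is approached as far as the arm can. aperture is the finger opening in m, set as the call begins (left out keeps the last). The fingers move at their own pace and stop on an object; force is the grip in N (left out, the last holds). Time passes only in rows, so rows that do not move let the fingers close. The tool returns the time, the measured TCP pose, the force, the opening and the grip force at its end. only (a regular expression) keeps the lines of the reply that match it, lines (a string "A,B") keeps lines A to B, and quiet returns only ok. Input that does not fit is refused with a message, and nothing moves.
- robot.observe(): the state, without advancing time (a new reading comes with each control period).
- robot.read_camera(name): name is "scene" or "side" or "wrist"; returns a dict with "image" (400x640x3 uint8, red, green, blue), "fx", "fy", "cx", "cy" (pixels), "pose" (4x4, takes a point from camera to world coordinates). Camera axes: x right, y down, z forward; pixel columns grow to the right and rows downward; lengths in m; the calibration is good to about 2 mm. A picture is of the moment at which its call begins. There is no depth.
- robot.hand_in(): hands the job in; it is judged then, once.
The state is a dict: "time": time; "qpos": joint angles; "qvel": joint speeds; "joint_efforts": joint torques, N m; "tool_pos": TCP position; "tool_rot": TCP orientation; "contact_force": force on the tool from outside, world axes, zero at the start; "torque": the same for the moment, N m; "opening": finger opening in m; "grip_force": force on a finger pad.
Only numpy, scipy, OpenCV 4.12 (cv2) and the standard library are available. Lean on these libraries where they do the work, as an engineer would, in place of code of your own. Each camera call takes 0.05 s, during which the arm holds its last target. There are 200 camera calls.

## Task

Two nested beakers have stuck together: pull the upper one straight up off the lower one without lifting, tipping or dragging the lower one from its place. Set the freed beaker down gently, upright and centred on the round mat of the wooden tray, and then drop the loose bottle cork into it. Leave the egg cup and the shaker and jar on the tray where they are.

Things in the scene. Friction and masses are not known exactly. Their poses are not given: they have to be found in the camera images.
- beaker: Upper beaker, white ceramic, open top, 92 mm high, 0.13 to 0.21 kg. Origin at the centre of its underside, z up. Foot 50 mm across up to 34 mm; above a shoulder there 60 mm across to the rim (grip this part). Walls 3.5 mm; mouth 53 mm wide inside, bore below the shoulder 43 mm, inner floor at 5 mm. At the start its foot is plugged into the lower beaker, shoulder on the lower rim, 58 mm showing.
- lower: Lower beaker: the same, fixed in a round marble foot 100 mm across, 20 mm thick; 1 kg, loose, left or right. Origin at the centre of the marble underside, z up; rim 112 mm above it, 60 mm across. A dark sprung silicone lip inside the rim (dark line at the joint) grips the foot of the upper beaker (4 to 7 N all along the 34 mm pull; over 9 N lifts the lower one too).
- tray: Low dark wooden tray, fixed, 140 mm (its x) by 230 mm (its y), rim 18 mm high, inner floor 6 mm high. Origin at the centre of its underside. A salt shaker and a spice jar stand on its +y half, the round mat lies in its -y half. It stands on the other side from the beakers.
- mat_centre (a point): Centre of the top of the round cork mat fixed in the tray: 84 mm across, its top 10 mm above the worktop, 58 mm from the tray's centre along the tray's -y.
- cork: Loose bottle cork, a plain tapered stopper of cork-coloured material 37 mm across and 36 mm high, standing upright on the worktop between beakers and tray. Origin at the centre of its underside, z up.
- egg_cup: Turned wooden egg cup 45 mm across, 56 mm high, standing near the cork (which of the two stands nearer the robot varies); leave it. Origin at the centre of its underside.
- salt: Salt shaker 44 mm across, 90 mm high, standing on the tray; leave it. Origin at the centre of its underside.
- spice: Spice jar with a red cap 45 mm across, 106 mm high, standing on the tray; leave it. Origin at the centre of its underside.

How it is judged:
On the way, in this order (a step that is already met when the one before it is completed fails the run):
1. the upper beaker is pulled clear above the lower one, both upright (z of beaker in the frame of lower above 0.114 m and angle between beaker's own z axis and vertical below 0.25 rad and angle between lower's own z axis and vertical below 0.1 rad and distance of lower from where it was at the start of the episode below 0.03 m), for 0.1 s.
2. the beaker stands released, upright on the mat (horizontal distance between beaker and mat_centre below 0.022 m and z of beaker in the frame of mat_centre between -0.004 and 0.004 m and angle between beaker's own z axis and vertical below 0.1 rad and linear speed of beaker below 0.03 m/s and contact force between beaker and the fingers below 0.1 N), for 0.2 s.
At the end, for the whole second after the job is handed in: The freed beaker stands upright at rest on the round mat of the tray (its centre within 22 mm of the mat's), the cork lies at rest inside it, and the lower beaker stands upright within 30 mm of where it was (horizontal distance between beaker and mat_centre below 0.022 m and z of beaker in the frame of mat_centre between -0.004 and 0.004 m and angle between each of beaker, lower's own z axis and vertical below 0.1 rad and linear speed of each of beaker, cork below 0.03 m/s and distance of lower from where it was at the start of the episode below 0.03 m and horizontal distance between cork and beaker below 0.028 m and z of cork in the frame of beaker between 0 and 0.062 m); the robot touches nothing.
It fails at once if the lower beaker is lifted, tipped or dragged (more than 30 mm, 0.2 rad) (distance of lower from where it was at the start of the episode above 0.03 m or height (world z) of lower above 0.008 m or angle between lower's own z axis and vertical above 0.2 rad).
It fails at once if the upper beaker is dropped or knocked over (angle between beaker's own z axis and vertical above 0.6 rad or (contact force between beaker and the fingers below 0.05 N and linear speed of beaker above 0.5 m/s)).
It fails at once if the egg cup, salt shaker or spice jar is moved more than 30 mm or knocked over (distance of any of egg_cup, salt, spice from where it was at the start of the episode above 0.03 m or angle between any of egg_cup, salt, spice's own z axis and vertical above 0.4 rad).
It also fails if it takes over 67 s, if anything falls off the work surface, if the arm or the gripper's body presses on something with over 40 N, if the wrist force passes 120 N, or if a joint passes its speed limit or range.

## Working session

There is one attempt and no reset: what is moved stays moved. The work goes in short steps, Python scripts to look and compute and a tool call to move; the robot and the scene stay as the last step left them, time stands still between calls to the robot, and variables do not carry over. Pictures are saved under pics/ and viewed, at most 10 in all, crops included, and the job is handed in when it is done.

```bash
ls; mkdir -p pics
```

Run:
```python
from cell import robot
import cv2,numpy as np
np.set_printoptions(precision=4,suppress=True)
for n in ("scene","side"):
    c=robot.read_camera(n); cv2.imwrite(f"pics/{n}0.png",c["image"][:,:,::-1])
    print(n,c["fx"],c["fy"],c["cx"],c["cy"]);print(c["pose"])
o=robot.observe();print(o["time"],o["tool_pos"],o["tool_rot"],o["opening"])
```

```text
cell.py
pics
scene 416.5188751998253 416.5188751998253 325.8416544849925 198.4560930715477
[[ 0.8886 -0.3306  0.318   0.0711]
 [-0.4588 -0.6353  0.6212 -0.6588]
 [-0.0034 -0.6979 -0.7162  0.9404]
 [ 0.      0.      0.      1.    ]]
side 415.003205382008 415.003205382008 316.43913296547 205.23447644988676
[[ 0.3416 -0.7839  0.5184 -0.0248]
 [-0.9398 -0.2907  0.1798 -0.0814]
 [ 0.0098 -0.5486 -0.836   0.8351]
 [ 0.      0.      0.      1.    ]]
0.1 [0.2291 0.4722 0.4041] [-3.1403 -0.0002  2.6897] 0.09198371220161526
```

View pics/scene0.png

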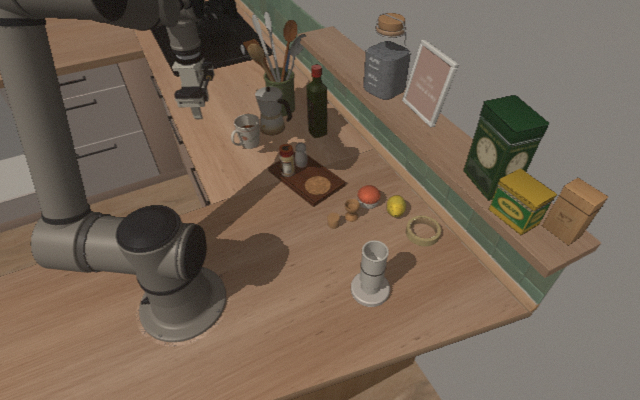

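View pics/side0.png

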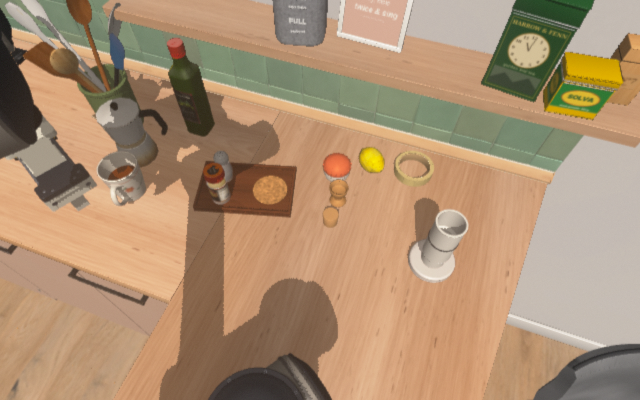

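Scene view: beakers at about (372,270), mat (318,185), cork (333,221), egg cup (352,209). Side view: beakers at (440,245), mat (270,190), cork (331,217), egg cup (338,194). The cork is nearer the robot than the egg cup. Next I'll make enlarged crops and colour masks.

Create h.py:
```python
import numpy as np, cv2
from cell import robot
np.set_printoptions(precision=4,suppress=True)
def ray(c,u,v):
    d=c["pose"][:3,:3]@np.array([(u-c["cx"])/c["fx"],(v-c["cy"])/c["fy"],1.]); return c["pose"][:3,3],d/np.linalg.norm(d)
def plane(c,u,v,z):
    o,d=ray(c,u,v); return o+d*(z-o[2])/d[2]
def two(c1,p1,c2,p2):
    o1,d1=ray(c1,*p1);o2,d2=ray(c2,*p2)
    s=np.linalg.lstsq(np.stack([d1,-d2],1),o2-o1,rcond=None)[0]
    a,b=o1+s[0]*d1,o2+s[1]*d2; return (a+b)/2,np.linalg.norm(a-b)
def proj(c,p):
    q=np.linalg.inv(c["pose"])@np.append(p,1); return np.array([c["fx"]*q[0]/q[2]+c["cx"],c["fy"]*q[1]/q[2]+c["cy"]])
def circle_on_plane(c,pts,z):
    P=np.array([plane(c,u,v,z)[:2] for u,v in pts]); (x,y),(a,b),t=cv2.fitEllipse(P.astype(np.float32)*1000)
    return np.array([x,y])/1000,a,b
```

Run:
```python
from h import *
C={n:robot.read_camera(n) for n in("scene","side")}
boxes={"scene":[(335,235,80,75),(260,150,110,90)],"side":[(395,200,85,85),(190,145,170,95)]}
out=np.zeros((600,800,3),np.uint8)
for i,n in enumerate(C):
    im=C[n]["image"]
    for j,(x,y,w,h) in enumerate(boxes[n]):
        s=min(400/w,300/h); r=cv2.resize(im[y:y+h,x:x+w],None,fx=s,fy=s,interpolation=cv2.INTER_CUBIC)[:300,:400]
        out[300*i:300*i+r.shape[0],400*j:400*j+r.shape[1]]=r
        hsv=cv2.cvtColor(im,cv2.COLOR_RGB2HSV)
        print(n,j,"scale",s)
cv2.imwrite("pics/crops0.png",out[:,:,::-1])
for n,pts in {"scene":[(372,290),(355,292),(372,245),(340,290),(318,185),(333,218),(333,224),(352,205),(320,215),(300,190)],"side":[(420,262),(450,222),(405,275),(270,190),(331,212),(331,222),(338,188),(310,225),(240,190)]}.items():
    hsv=cv2.cvtColor(C[n]["image"],cv2.COLOR_RGB2HSV); print(n,[(p,hsv[p[1],p[0]].tolist()) for p in pts])
```

```text
scene 0 scale 4.0
scene 1 scale 3.3333333333333335
side 0 scale 3.5294117647058822
side 1 scale 2.3529411764705883
scene [((372, 290), [23, 34, 127]), ((355, 292), [14, 34, 164]), ((372, 245), [21, 33, 125]), ((340, 290), [13, 96, 141]), ((318, 185), [14, 135, 136]), ((333, 218), [14, 119, 144]), ((333, 224), [15, 119, 129]), ((352, 205), [14, 132, 145]), ((320, 215), [13, 99, 134]), ((300, 190), [13, 165, 68])]
side [((420, 262), [15, 34, 227]), ((450, 222), [16, 36, 198]), ((405, 275), [13, 108, 210]), ((270, 190), [15, 154, 196]), ((331, 212), [14, 137, 210]), ((331, 222), [15, 138, 205]), ((338, 188), [15, 151, 214]), ((310, 225), [13, 105, 202]), ((240, 190), [11, 153, 105])]
```

View pics/crops0.png

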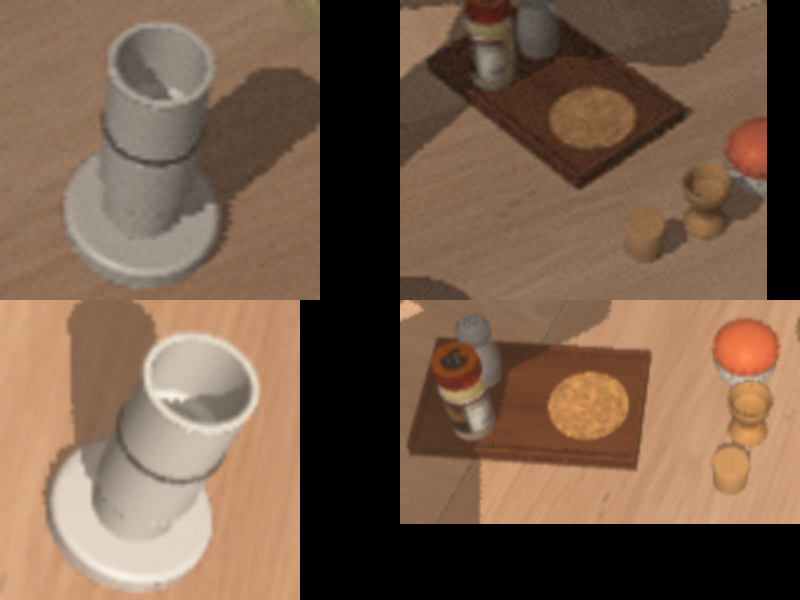

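Create m.py:
```python
from h import *
from scipy.optimize import least_squares
def circ(P):
    r=least_squares(lambda q:np.hypot(P[:,0]-q[0],P[:,1]-q[1])-q[2],[*P.mean(0),.03],loss="soft_l1",f_scale=.001); return r.x,np.sqrt(np.mean(r.fun**2))
def big(mask,box):
    x,y,w,h=box; m=np.zeros_like(mask); m[y:y+h,x:x+w]=mask[y:y+h,x:x+w]
    cs,_=cv2.findContours(m,cv2.RETR_EXTERNAL,cv2.CHAIN_APPROX_NONE); c=max(cs,key=cv2.contourArea)
    return c[:,0,:].astype(float)
def onp(c,pts,z): return np.array([plane(c,u,v,z)[:2] for u,v in pts])
```

Run:
```python
from m import *
C={n:robot.read_camera(n) for n in("scene","side")}
S={"scene":dict(bk=(340,235,75,75),mat=(300,170,34,28),cork=(322,208,19,24),rimrow=250),
   "side":dict(bk=(398,200,80,85),mat=(248,173,42,35),cork=(320,205,20,25),rimrow=221)}
for n,c in C.items():
    hsv=cv2.cvtColor(c["image"],cv2.COLOR_RGB2HSV).astype(int); s=S[n]
    k=big((hsv[...,1]<62).astype(np.uint8),s["bk"])
    r=k[k[:,1]<=s["rimrow"]]; print(n,"rim(.170)",*circ(onp(c,r,.170)))
    b=k[k[:,1]>np.sort(k[:,1])[-1]-14]; print(n,"marble(.0)",*circ(onp(c,b,.0)), "x",b[:,0].min(),b[:,0].max())
    mv=60
    m=big(((hsv[...,2]>(115 if n=="scene" else 150))&(hsv[...,1]>100)).astype(np.uint8),s["mat"]); print(n,"mat",*circ(onp(c,m,.010)),len(m))
    q=big((hsv[...,1]>(111 if n=="scene" else 122)).astype(np.uint8),s["cork"])
    t=q[q[:,1]<q[:,1].min()+ (q[:,1].max()-q[:,1].min())*.4]; print(n,"cork top(.036)",*circ(onp(c,t,.036)),q.min(0),q.max(0))
    t=q[q[:,1]>q[:,1].max()- (q[:,1].max()-q[:,1].min())*.35]; print(n,"cork bot(0)",*circ(onp(c,t,.0)))
```

```text
scene rim(.170) [ 0.4368 -0.1909  0.0294] 0.0008225107984150414
scene marble(.0) [ 0.4383 -0.1878  0.0488] 0.0007276734843437708 x 351.0 388.0
scene mat [0.4879 0.216  0.0391] 0.0016211438649765327 60
scene cork top(.036) [0.4564 0.0483 0.0174] 0.0009102154368036551 [327. 213.] [339. 228.]
scene cork bot(0) [0.4596 0.054  0.0148] 0.0012953219098390794
side rim(.170) [ 0.4378 -0.1888  0.0303] 0.0006522799368355112
side marble(.0) [ 0.4425 -0.1891  0.0495] 0.0007448481796960868 x 412.0 453.0
side mat [0.4914 0.2188 0.041 ] 0.0009647307429944585 88
side cork top(.036) [0.4611 0.0534 0.0169] 0.0006479076684767588 [323. 207.] [338. 226.]
side cork bot(0) [0.4631 0.0542 0.0154] 0.0006445075722160716
```

Run:
```python
from m import *
c=robot.read_camera("side")
f=lambda p,z:plane(c,190+p[0]/2.353,145+p[1]/2.353,z)
for nm,p in dict(TL=(40,38),TR=(250,50),BR=(238,155),BL=(12,143)).items(): print(nm,f(p,.018))
print("egg rim",f((350,100),.056),"egg foot",f((347,133),0)); print("spice top",f((57,58),.112),"salt top",f((73,28),.096))
```

```text
TL [0.5109 0.3986 0.018 ]
TR [0.5742 0.1817 0.018 ]
BR [0.4466 0.1442 0.018 ]
BL [0.3815 0.3605 0.018 ]
egg rim [0.5223 0.0545 0.056 ] egg foot [0.5209 0.054  0.    ]
spice top [0.4334 0.3171 0.112 ] salt top [0.4822 0.3287 0.096 ]
```

Emit:
drive_effector([
  [[0, 0, 0, 0, 0, 0.12], [0, 0, 0, 0, 0, 0.12], [0, 0, 0, 0, 0, 0.12], [0, 0, 0, 0, 0, 0.12], [0, 0, 0, 0, 0, 0.12], [0, 0, 0, 0, 0, 0.12], [0, 0, 0, 0, 0, 0.12], [0, 0, 0, 0, 0, 0.12]],
], aperture=0.092)

```text
time: 1.02
tool_pos: [0.2292, 0.4723, 0.4047]
tool_rot: [-3.142, 0.0, 1.724]
contact_force: [0.3, 0.2, -0.3]
opening: 0.0915
grip_force: 0.0
```

Mat is at about (0.4905, 0.217) (the tray corners agree), the beakers at (0.438, -0.189), the cork at (0.459, 0.053). The egg cup is beyond the cork along +x, and the jars are clear of a grip that closes along x. Moving over the beakers.

Emit:
drive_effector([
  [[0, 0, 0, 0, 0, 0.077], [0, 0, 0, 0, 0, 0.077], [-0.025, 0.03, 0, 0, 0, 0], [-0.025, 0.03, 0, 0, 0, 0], [-0.025, 0.03, 0, 0, 0, 0], [-0.025, 0.03, 0, 0, 0, 0], [-0.025, 0.03, 0, 0, 0, 0], [-0.025, 0.03, 0, 0, 0, 0]],
])

```text
time: 1.68
tool_pos: [0.4111, 0.3218, 0.4049]
tool_rot: [3.141, -0.0, 1.576]
contact_force: [0.5, 0.9, -0.5]
opening: 0.092
grip_force: 0.0
```

Emit:
drive_effector([
  [[-0.038, 0.0035, 0, 0, 0, 0], [-0.038, 0.0035, 0, 0, 0, 0], [-0.038, 0.0035, 0, 0, 0, 0], [-0.038, 0.0035, 0, 0, 0, 0], [-0.038, 0.0035, 0, 0, 0, 0], [-0.038, 0.0035, 0, 0, 0, 0], [-0.038, 0.0035, 0, 0, 0, 0], [-0.038, 0.0035, 0, 0, 0, 0]],
])

```text
time: 2.35
tool_pos: [0.4392, 0.0176, 0.4049]
tool_rot: [3.141, -0.0, 1.576]
contact_force: [0.2, 0.2, 0.5]
opening: 0.0921
grip_force: 0.0
```

Emit:
drive_effector([
  [[-0.038, 0, 0, 0, 0, 0], [-0.038, 0, 0, 0, 0, 0], [-0.038, 0, 0, 0, 0, 0], [-0.038, 0, 0, 0, 0, 0], [-0.038, 0, 0, 0, 0, 0], [-0.017, 0, 0, 0, 0, 0], [0, 0, 0, 0, 0, 0], [0, 0, 0, 0, 0, 0]],
])

```text
time: 3.02
tool_pos: [0.4403, -0.1882, 0.4044]
tool_rot: [-3.141, -0.001, 1.573]
contact_force: [-1.0, 0.4, 0.2]
opening: 0.0919
grip_force: 0.0
```

Run:
```python
from m import *
c=robot.read_camera("wrist"); cv2.imwrite("pics/w1.png",c["image"][:,:,::-1]); o=robot.observe(); print(o["tool_pos"],o["tool_rot"],o["qpos"],c["fx"]);print(c["pose"],proj(c,[.438,-.189,.17]))
```

```text
[ 0.4403 -0.1873  0.4045] [-3.1412 -0.0009  1.5751] [-0.5627  0.2574  1.6458  0.0005  1.2392 -0.5672] 306.2580638618294
[[ 1.      0.0026 -0.0004  0.4401]
 [ 0.0024 -0.9586 -0.2847 -0.1099]
 [-0.0011  0.2847 -0.9586  0.3849]
 [ 0.      0.      0.      1.    ]] [322.738  223.6252]
```

View pics/w1.png

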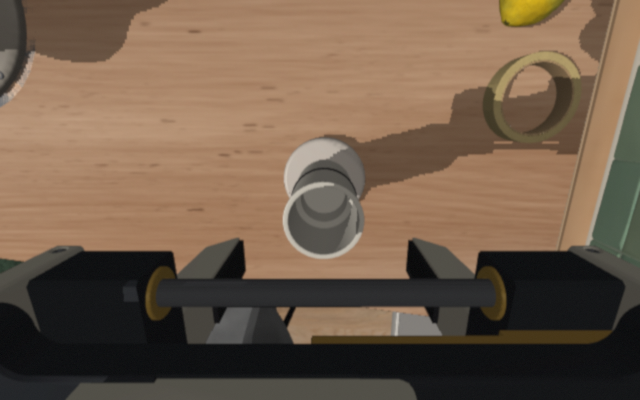

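The wrist view shows the rim circle at about (323,220), with the fingers either side at x of about 240 and 415. I'll fit the rim for a finer centre.

Run:
```python
from m import *
c=robot.read_camera("wrist"); hsv=cv2.cvtColor(c["image"],cv2.COLOR_RGB2HSV).astype(int)
k=big((hsv[...,1]<62).astype(np.uint8),(275,130,100,135))
r=k[k[:,1]>215]; print(*circ(onp(c,r,.170)),r.min(0),r.max(0))
m=k[k[:,1]<175]; print("marble top .02",*circ(onp(c,m,.02)))
```

```text
[ 0.4382 -0.1875  0.0299] 0.00021675291466854483 [283. 216.] [363. 259.]
marble top .02 [ 0.4381 -0.1855  0.0485] 0.00034446039405091233
```

Descend 100 mm, 2 mm back in x.

Emit:
drive_effector([
  [[0, -0.002, 0.015, 0, 0, 0], [0, 0, 0.015, 0, 0, 0], [0, 0, 0.015, 0, 0, 0], [0, 0, 0.015, 0, 0, 0], [0, 0, 0.015, 0, 0, 0], [0, 0, 0.013, 0, 0, 0], [0, 0, 0.012, 0, 0, 0], [0, 0, 0, 0, 0, 0]],
])

```text
time: 3.78
tool_pos: [0.4381, -0.1858, 0.3029]
tool_rot: [-3.138, -0.002, 1.578]
contact_force: [-0.4, 0.6, 0.5]
opening: 0.0917
grip_force: 0.0
```

Emit:
drive_effector([
  [[0, 0, 0, 0, 0, 0], [0, 0, 0, 0, 0, 0], [0, 0, 0, 0, 0, 0], [0, 0, 0, 0, 0, 0]],
], aperture=0.07, force=25)

```text
time: 4.12
tool_pos: [0.4387, -0.1875, 0.3055]
tool_rot: [3.14, 0.001, 1.576]
contact_force: [0.0, 0.3, 0.0]
opening: 0.0717
grip_force: 0.0
```

Emit:
drive_effector([
  [[0, 0, 0, 0, 0, 0], [0, 0, 0, 0, 0, 0], [0, 0, 0, 0, 0, 0], [0, 0, 0, 0, 0, 0], [0, 0, 0, 0, 0, 0], [0, 0, 0, 0, 0, 0], [0, 0, 0, 0, 0, 0], [0, 0, 0, 0, 0, 0]],
], aperture=0.055, force=25)

```text
time: 4.78
tool_pos: [0.4385, -0.1877, 0.305]
tool_rot: [3.141, 0.0, 1.576]
contact_force: [-2.2, 0.8, 5.9]
opening: 0.0602
grip_force: 25.0
```

Emit:
drive_effector([
  [[0, 0, -0.001, 0, 0, 0], [0, 0, -0.001, 0, 0, 0], [0, 0, -0.001, 0, 0, 0], [0, 0, -0.001, 0, 0, 0], [0, 0, -0.001, 0, 0, 0], [0, 0, -0.001, 0, 0, 0], [0, 0, -0.001, 0, 0, 0], [0, 0, -0.001, 0, 0, 0]],
])

```text
time: 5.45
tool_pos: [0.4384, -0.1875, 0.3127]
tool_rot: [-3.141, -0.0, 1.576]
contact_force: [-0.3, -0.1, -7.5]
opening: 0.06
grip_force: 25.0
```

Emit:
drive_effector([
  [[0, 0, -0.001, 0, 0, 0], [0, 0, -0.001, 0, 0, 0], [0, 0, -0.001, 0, 0, 0], [0, 0, -0.001, 0, 0, 0]],
])

```text
time: 5.78
tool_pos: [0.4385, -0.1876, 0.3168]
tool_rot: [3.142, -0.0, 1.576]
contact_force: [-0.7, 0.3, -7.4]
opening: 0.06
grip_force: 25.0
```

Run:
```python
from m import *
c=robot.read_camera("side"); y,x,h,w=170,380,120,110
cv2.imwrite("pics/s2.png",cv2.resize(c["image"][y:y+h,x:x+w,::-1],None,fx=4,fy=4))
```

```text
(no output)
```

View pics/s2.png

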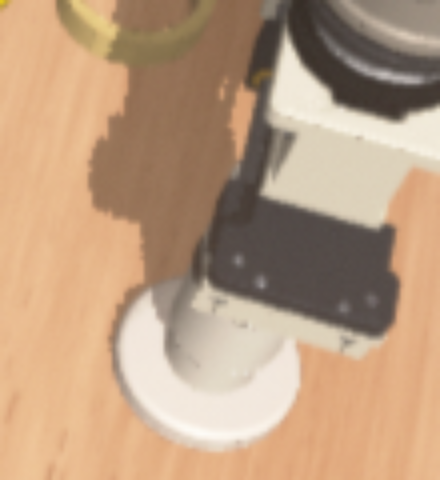

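Side view: the marble is still in its place (centre about (432,260)). The steady pull of 7.4 N matches the lip plus the beaker's weight. Continue.

Emit:
drive_effector([
  [[0, 0, -0.0015, 0, 0, 0], [0, 0, -0.0015, 0, 0, 0], [0, 0, -0.0015, 0, 0, 0], [0, 0, -0.0015, 0, 0, 0], [0, 0, -0.0015, 0, 0, 0], [0, 0, -0.0015, 0, 0, 0], [0, 0, -0.0015, 0, 0, 0], [0, 0, -0.0015, 0, 0, 0]],
])

```text
time: 6.5
tool_pos: [0.4385, -0.1876, 0.3289]
tool_rot: [3.141, 0.0, 1.576]
contact_force: [-0.8, 0.2, -6.7]
opening: 0.0602
grip_force: 25.0
```

Emit:
drive_effector([
  [[0, 0, -0.0015, 0, 0, 0], [0, 0, -0.0015, 0, 0, 0], [0, 0, -0.0015, 0, 0, 0], [0, 0, -0.0015, 0, 0, 0], [0, 0, -0.0015, 0, 0, 0], [0, 0, -0.0015, 0, 0, 0], [0, 0, -0.0015, 0, 0, 0], [0, 0, -0.0015, 0, 0, 0]],
])

```text
time: 7.17
tool_pos: [0.4385, -0.1876, 0.3409]
tool_rot: [3.141, 0.0, 1.576]
contact_force: [-0.1, 0.1, -1.8]
opening: 0.06
grip_force: 25.0
```

Emit:
drive_effector([
  [[0, 0, -0.004, 0, 0, 0], [0, 0, -0.008, 0, 0, 0], [0, 0, -0.012, 0, 0, 0], [0, 0, -0.015, 0, 0, 0], [0, 0, -0.012, 0, 0, 0], [0, 0, 0, 0, 0, 0], [0, 0, 0, 0, 0, 0], [0, 0, 0, 0, 0, 0]],
])

```text
time: 7.83
tool_pos: [0.4383, -0.1875, 0.3913]
tool_rot: [-3.141, -0.0, 1.576]
contact_force: [-0.0, 0.4, -2.2]
opening: 0.0602
grip_force: 25.0
```

Freed (only the beaker's 2 N weight remains). Carry it over the mat: +0.405 in y, +0.052 in x.

Emit:
drive_effector([
  [[0.01, 0.001, 0, 0, 0, 0], [0.02, 0.003, 0, 0, 0, 0], [0.03, 0.004, 0, 0, 0, 0], [0.03, 0.004, 0, 0, 0, 0], [0.03, 0.004, 0, 0, 0, 0], [0.03, 0.004, 0, 0, 0, 0], [0.03, 0.004, 0, 0, 0, 0], [0.03, 0.004, 0, 0, 0, 0]],
])

```text
time: 8.5
tool_pos: [0.465, 0.0246, 0.391]
tool_rot: [-3.14, -0.0, 1.576]
contact_force: [-0.0, 0.5, -1.9]
opening: 0.0594
grip_force: 25.0
```

Emit:
drive_effector([
  [[0.03, 0.004, 0, 0, 0, 0], [0.03, 0.004, 0, 0, 0, 0], [0.03, 0.004, 0, 0, 0, 0], [0.03, 0.004, 0, 0, 0, 0], [0.03, 0.004, 0, 0, 0, 0], [0.022, 0.004, 0, 0, 0, 0], [0.015, 0, 0, 0, 0, 0], [0.008, 0, 0, 0, 0, 0]],
])

```text
time: 9.17
tool_pos: [0.4878, 0.22, 0.3907]
tool_rot: [-3.14, -0.0, 1.578]
contact_force: [-0.2, 0.1, -1.7]
opening: 0.0603
grip_force: 25.0
```

Emit:
drive_effector([
  [[0, 0, 0.01, 0, 0, 0], [0, 0, 0.02, 0, 0, 0], [0, 0, 0.02, 0, 0, 0], [0, 0, 0.02, 0, 0, 0], [0, 0, 0.01, 0, 0, 0], [0, 0, 0, 0, 0, 0], [0, 0, 0, 0, 0, 0]],
])

```text
time: 9.75
tool_pos: [0.4885, 0.2171, 0.3115]
tool_rot: [-3.141, 0.0, 1.575]
contact_force: [0.3, 0.8, -0.9]
opening: 0.06
grip_force: 25.0
```

Run:
```python
from m import *
cs=robot.read_camera("side");cc=robot.read_camera("scene")
a=cv2.resize(cs["image"][120:270,200:350],(399,399));b=cv2.resize(cc["image"][120:220,260:360],(399,399))
cv2.imwrite("pics/s3.png",np.hstack([a,b])[:,:,::-1]); o=robot.observe(); print(o["tool_pos"],o["tool_rot"])
p=o["tool_pos"]
for n,c in (("side",cs),("scene",cc)): print(n,"bottom centre expected",proj(c,[p[0],p[1],p[2]-.226]),"mat",proj(c,[.4905,.217,.01]))
```

```text
[0.4889 0.2174 0.3127] [ 3.1398 -0.0005  1.5753]
side bottom centre expected [266.9833 170.5609] mat [270.2425 189.6046]
scene bottom centre expected [316.8129 166.4496] mat [317.7724 184.2818]
```

View pics/s3.png

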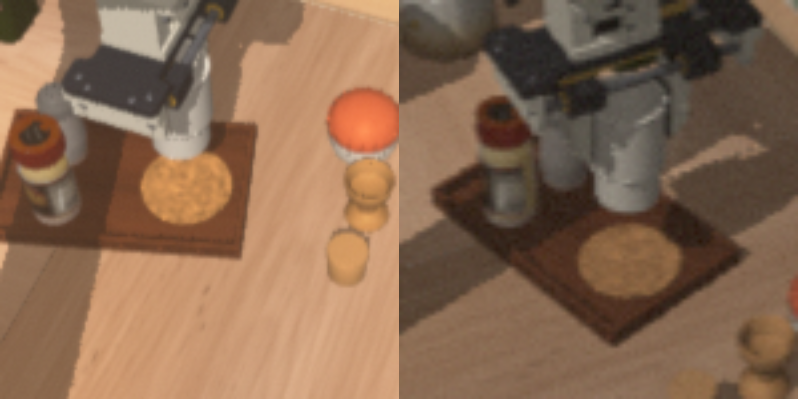

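The beaker hangs upright. The front edge of its underside is at about (268,178) in side and (318,172) in scene, as expected, so it did not slip. Lower it slowly onto the mat.

Emit:
drive_effector([
  [[0, 0.0015, 0.012, 0, 0, 0], [0, 0, 0.016, 0, 0, 0], [0, 0, 0.016, 0, 0, 0], [0, 0, 0.014, 0, 0, 0], [0, 0, 0.008, 0, 0, 0], [0, 0, 0.004, 0, 0, 0], [0, 0, 0, 0, 0, 0], [0, 0, 0, 0, 0, 0]],
])

```text
time: 10.52
tool_pos: [0.4903, 0.2177, 0.2425]
tool_rot: [3.14, -0.0, 1.576]
contact_force: [-0.7, 0.1, -1.0]
opening: 0.0603
grip_force: 25.0
```

Emit:
drive_effector([
  [[0, 0, 0.001, 0, 0, 0], [0, 0, 0.001, 0, 0, 0], [0, 0, 0.001, 0, 0, 0], [0, 0, 0.001, 0, 0, 0], [0, 0, 0, 0, 0, 0], [0, 0, 0, 0, 0, 0]],
])

```text
time: 11.02
tool_pos: [0.49, 0.2177, 0.2377]
tool_rot: [3.142, -0.0, 1.576]
contact_force: [-0.5, -0.7, -1.8]
opening: 0.0599
grip_force: 25.0
```

Emit:
drive_effector([
  [[0, 0, 0.0005, 0, 0, 0], [0, 0, 0.0005, 0, 0, 0], [0, 0, 0, 0, 0, 0], [0, 0, 0, 0, 0, 0]],
])

```text
time: 11.35
tool_pos: [0.49, 0.2177, 0.2371]
tool_rot: [3.141, -0.0, 1.576]
contact_force: [-1.2, 0.2, 2.8]
opening: 0.0601
grip_force: 25.0
```

Emit:
drive_effector([
  [[0, 0, 0.0005, 0, 0, 0], [0, 0, 0.0005, 0, 0, 0], [0, 0, 0, 0, 0, 0], [0, 0, 0, 0, 0, 0]],
])

```text
time: 11.68
tool_pos: [0.4899, 0.2177, 0.237]
tool_rot: [3.141, -0.0, 1.576]
contact_force: [-5.0, -1.4, 13.1]
opening: 0.0596
grip_force: 25.0
```

Contact. Ease off 1 mm and open.

Emit:
drive_effector([
  [[0, 0, -0.0005, 0, 0, 0], [0, 0, -0.0004, 0, 0, 0], [0, 0, 0, 0, 0, 0], [0, 0, 0, 0, 0, 0]],
])

```text
time: 12.02
tool_pos: [0.49, 0.2177, 0.2371]
tool_rot: [3.141, -0.0, 1.576]
contact_force: [-2.6, 0.4, 6.1]
opening: 0.0603
grip_force: 25.0
```

Emit:
drive_effector([
  [[0, 0, 0, 0, 0, 0], [0, 0, 0, 0, 0, 0], [0, 0, 0, 0, 0, 0], [0, 0, 0, 0, 0, 0], [0, 0, 0, 0, 0, 0], [0, 0, 0, 0, 0, 0], [0, 0, 0, 0, 0, 0], [0, 0, 0, 0, 0, 0]],
], aperture=0.09)

```text
time: 12.68
tool_pos: [0.49, 0.2176, 0.2366]
tool_rot: [-3.142, -0.0, 1.576]
contact_force: [-0.4, 1.2, -0.7]
opening: 0.0901
grip_force: 0.0
```

Emit:
drive_effector([
  [[0, 0, -0.01, 0, 0, 0], [0, 0, -0.02, 0, 0, 0], [0, 0, -0.03, 0, 0, 0], [0, 0, -0.03, 0, 0, 0], [0, 0, -0.03, 0, 0, 0], [0, 0, -0.02, 0, 0, 0], [0, 0, -0.01, 0, 0, 0], [0, 0, 0, 0, 0, 0]],
])

```text
time: 13.35
tool_pos: [0.4901, 0.2177, 0.3894]
tool_rot: [3.137, -0.001, 1.576]
contact_force: [0.1, -0.5, 0.4]
opening: 0.0902
grip_force: 0.0
```

Run:
```python
from m import *
c=robot.read_camera("wrist"); cv2.imwrite("pics/w4.png",c["image"][:,:,::-1]); print(proj(c,[.4905,.217,.102]))
hsv=cv2.cvtColor(c["image"],cv2.COLOR_RGB2HSV).astype(int)
```

```text
[324.4618 203.7137]
```

View pics/w4.png

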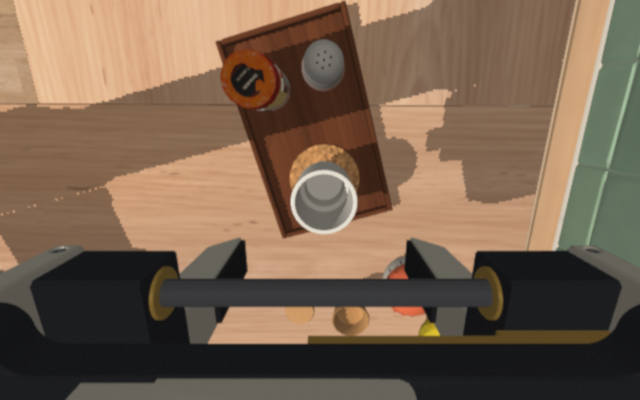

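Wrist view: the beaker is upright with its rim centre at (324,202), predicted at (324,204), so it is on the mat's centre and the jars are untouched. Now over the cork, turning a quarter so the fingers close along y, past the egg cup.

Emit:
drive_effector([
  [[-0.033, -0.0062, 0, 0, 0, 0], [-0.033, -0.0062, 0, 0, 0, 0], [-0.033, -0.0062, 0, 0, 0, 0], [-0.033, -0.0062, 0, 0, 0, 0], [-0.033, -0.0062, 0, 0, 0, 0], [0, 0, 0, 0, 0, 0.12], [0, 0, 0, 0, 0, 0.12], [0, 0, 0, 0, 0, 0.12]],
])

```text
time: 14.07
tool_pos: [0.4593, 0.0516, 0.3848]
tool_rot: [-3.138, 0.001, 1.208]
contact_force: [-0.8, 0.5, 0.5]
opening: 0.0901
grip_force: 0.0
```

Emit:
drive_effector([
  [[0, 0, 0, 0, 0, 0.12], [0, 0, 0, 0, 0, 0.12], [0, 0, 0, 0, 0, 0.12], [0, 0, 0, 0, 0, 0.12], [0, 0, 0, 0, 0, 0.12], [0, 0, 0, 0, 0, 0.12], [0, 0, 0, 0, 0, 0.12], [0, 0, 0, 0, 0, 0.12]],
])

```text
time: 14.73
tool_pos: [0.4594, 0.0525, 0.3847]
tool_rot: [-3.14, 0.004, 0.25]
contact_force: [0.1, -0.5, -0.2]
opening: 0.0902
grip_force: 0.0
```

Emit:
drive_effector([
  [[0, 0, 0.03, 0, 0, 0.12], [0, 0, 0.03, 0, 0, 0.12], [0, 0, 0.03, 0, 0, 0.016], [0, 0, 0.03, 0, 0, 0], [0, 0, 0, 0, 0, 0], [0, 0, 0, 0, 0, 0], [0, 0, 0, 0, 0, 0]],
])

```text
time: 15.32
tool_pos: [0.4601, 0.0525, 0.2671]
tool_rot: [-3.142, -0.0, -0.0]
contact_force: [0.6, 0.9, -0.4]
opening: 0.0898
grip_force: 0.0
```

Run:
```python
from m import *
c=robot.read_camera("wrist"); cv2.imwrite("pics/w5.png",c["image"][:,:,::-1]); o=robot.observe(); print(o["tool_pos"],o["tool_rot"],proj(c,[.459,.053,.036]))
hsv=cv2.cvtColor(c["image"],cv2.COLOR_RGB2HSV); u,v=proj(c,[.459,.053,.036]).astype(int)
if 0<=v<400: print(hsv[v,u-60:u+61:6].tolist())
```

```text
[0.4603 0.0525 0.2678] [ 3.1416 -0.0019 -0.0001] [326.2272 223.7636]
[[13, 92, 182], [13, 95, 180], [13, 95, 179], [13, 97, 178], [13, 98, 175], [14, 90, 186], [15, 129, 182], [15, 128, 187], [15, 130, 188], [15, 127, 187], [15, 129, 188], [15, 130, 189], [15, 130, 189], [15, 129, 188], [13, 98, 174], [14, 93, 186], [13, 101, 177], [13, 99, 178], [13, 96, 183], [13, 99, 181], [13, 95, 186]]
```

View pics/w5.png

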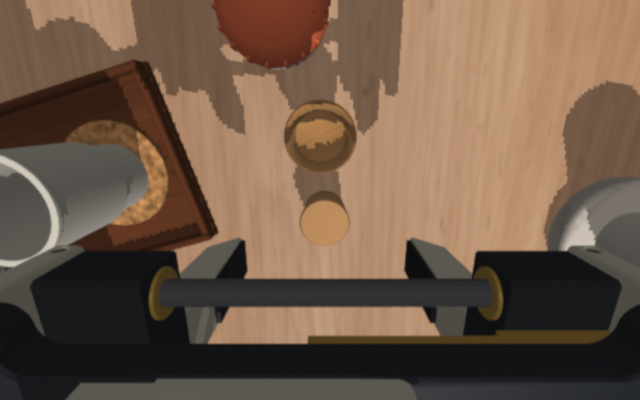

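Run:
```python
from m import *
c=robot.read_camera("wrist"); hsv=cv2.cvtColor(c["image"],cv2.COLOR_RGB2HSV).astype(int)
k=big(((hsv[...,1]>113)&(hsv[...,2]>150)).astype(np.uint8),(285,188,80,70)); r=k[k[:,1]>205]
print(*circ(onp(c,r,.036)),r.min(0),r.max(0))
```

```text
[0.4594 0.0544 0.0174] 0.0002369774920330003 [301. 206.] [348. 245.]
```

Emit:
drive_effector([
  [[0, -0.0017, 0.012, 0, 0, 0], [0, 0, 0.015, 0, 0, 0], [0, 0, 0.015, 0, 0, 0], [0, 0, 0.015, 0, 0, 0], [0, 0, 0.012, 0, 0, 0], [0, 0, 0.0095, 0, 0, 0], [0, 0, 0, 0, 0, 0], [0, 0, 0, 0, 0, 0]],
], aperture=0.07)

```text
time: 16.08
tool_pos: [0.4601, 0.0542, 0.1887]
tool_rot: [-3.142, -0.001, -0.0]
contact_force: [0.0, 0.5, 0.5]
opening: 0.0701
grip_force: 0.0
```

Emit:
drive_effector([
  [[0, 0, 0, 0, 0, 0], [0, 0, 0, 0, 0, 0], [0, 0, 0, 0, 0, 0], [0, 0, 0, 0, 0, 0], [0, 0, 0, 0, 0, 0], [0, 0, 0, 0, 0, 0], [0, 0, 0, 0, 0, 0], [0, 0, 0, 0, 0, 0]],
], aperture=0.03, force=12)

```text
time: 16.75
tool_pos: [0.4599, 0.0542, 0.1883]
tool_rot: [-3.141, -0.0, -0.0]
contact_force: [0.6, 0.2, 3.3]
opening: 0.0356
grip_force: 12.0
```

Emit:
drive_effector([
  [[0, 0, -0.01, 0, 0, 0], [0, 0, -0.02, 0, 0, 0], [0, 0, -0.03, 0, 0, 0], [0, 0, -0.03, 0, 0, 0], [0, 0, -0.03, 0, 0, 0], [0, 0, -0.03, 0, 0, 0], [0, 0, -0.02, 0, 0, 0], [0, 0, 0, 0, 0, 0]],
])

```text
time: 17.42
tool_pos: [0.4606, 0.0542, 0.3622]
tool_rot: [3.141, -0.008, -0.0]
contact_force: [-0.0, -0.2, -0.3]
opening: 0.036
grip_force: 12.0
```

Emit:
drive_effector([
  [[0.004, -0.0235, 0, 0, 0, 0], [0.005, -0.028, 0, 0, 0, 0], [0.005, -0.028, 0, 0, 0, 0], [0.005, -0.028, 0, 0, 0, 0], [0.005, -0.028, 0, 0, 0, 0], [0.006, -0.028, 0, 0, 0, 0], [0, 0, 0, 0, 0, 0], [0, 0, 0, 0, 0, 0]],
])

```text
time: 18.08
tool_pos: [0.4896, 0.2187, 0.3567]
tool_rot: [3.141, 0.002, 0.002]
contact_force: [0.1, 0.1, -0.1]
opening: 0.0356
grip_force: 12.0
```

Run:
```python
from m import *
cs=robot.read_camera("side");cc=robot.read_camera("wrist")
a=cv2.resize(cs["image"][110:230,210:330],(400,400));b=cv2.resize(cc["image"],(640,400))[:,120:520]
cv2.imwrite("pics/s6.png",np.hstack([a,b])[:,:,::-1]); o=robot.observe(); print(o["tool_pos"],o["tool_rot"],o["opening"],o["grip_force"])
c=cc; print("rim pred",proj(c,[.490,.2177,.102])); p=o["tool_pos"]; print("cork bottom pred wrist",proj(c,[p[0],p[1],p[2]-.188]),"side",proj(cs,[p[0],p[1],p[2]-.188]))
```

```text
[0.4895 0.2172 0.3572] [ 3.1408  0.0018 -0.0001] 0.03597945744176374 11.99989874730818
rim pred [326.5958 211.007 ]
cork bottom pred wrist [327.8984 246.6244] side [263.7008 146.2275]
```

View pics/s6.png

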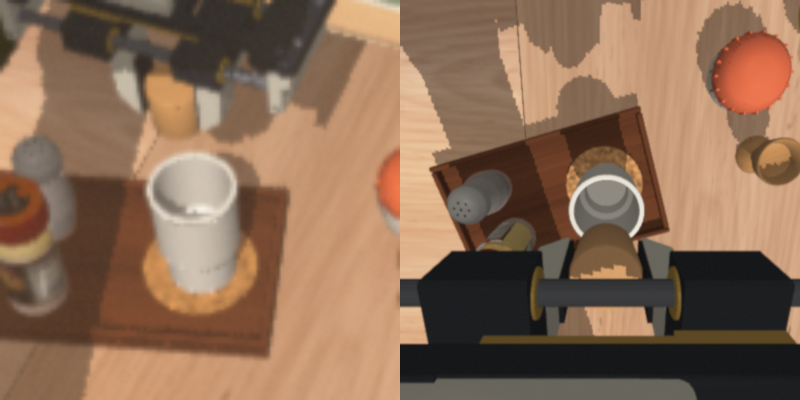

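Wrist view: rim centre (326,210), predicted (327,211). The cork hangs upright above the mouth, with its underside in view. Lower until the fingertips are just above the rim, then release.

Emit:
drive_effector([
  [[0, 0, 0.015, 0, 0, 0], [0, 0, 0.015, 0, 0, 0], [0, 0, 0.015, 0, 0, 0], [0, 0, 0.013, 0, 0, 0], [0, 0, 0.01, 0, 0, 0], [0, 0, 0.005, 0, 0, 0], [0, 0, 0, 0, 0, 0], [0, 0, 0, 0, 0, 0]],
])

```text
time: 18.85
tool_pos: [0.49, 0.2173, 0.2854]
tool_rot: [-3.142, -0.0, -0.001]
contact_force: [0.8, 0.3, 0.4]
opening: 0.0356
grip_force: 12.0
```

Emit:
drive_effector([
  [[0, 0, 0, 0, 0, 0], [0, 0, 0, 0, 0, 0], [0, 0, 0, 0, 0, 0], [0, 0, 0, 0, 0, 0], [0, 0, 0, 0, 0, 0], [0, 0, 0, 0, 0, 0]],
], aperture=0.055)

```text
time: 19.35
tool_pos: [0.4898, 0.2177, 0.2853]
tool_rot: [-3.141, -0.0, -0.0]
contact_force: [0.1, 0.6, -0.6]
opening: 0.0553
grip_force: 0.0
```

Emit:
drive_effector([
  [[0, 0, -0.01, 0, 0, 0], [0, 0, -0.02, 0, 0, 0], [0, 0, -0.03, 0, 0, 0], [0, 0, -0.03, 0, 0, 0], [0, 0, -0.02, 0, 0, 0], [0, 0, 0, 0, 0, 0], [0, 0, 0, 0, 0, 0], [0, 0, 0, 0, 0, 0]],
])

```text
time: 20.02
tool_pos: [0.4895, 0.2176, 0.3948]
tool_rot: [3.141, 0.001, -0.0]
contact_force: [0.3, 1.0, -0.6]
opening: 0.0548
grip_force: 0.0
```

Run:
```python
from m import *
cs=robot.read_camera("side");cc=robot.read_camera("wrist"); c1=robot.read_camera("scene")
a=cv2.resize(cs["image"][130:230,200:300],(400,400));b=cc["image"][:,120:520]
cv2.imwrite("pics/s7.png",np.hstack([a,b])[:,:,::-1])
for n,c,box,row in(("side",cs,(398,150,80,135),0),("scene",c1,(340,235,75,75),0)):
    hsv=cv2.cvtColor(c["image"],cv2.COLOR_RGB2HSV).astype(int); k=big((hsv[...,1]<62).astype(np.uint8),box)
    b=k[k[:,1]>k[:,1].max()-14]; print(n,"marble",*circ(onp(c,b,0)))
```

```text
side marble [ 0.4427 -0.189   0.0496] 0.0007378019246498237
scene marble [ 0.4384 -0.1876  0.049 ] 0.000724523537611516
```

View pics/s7.png

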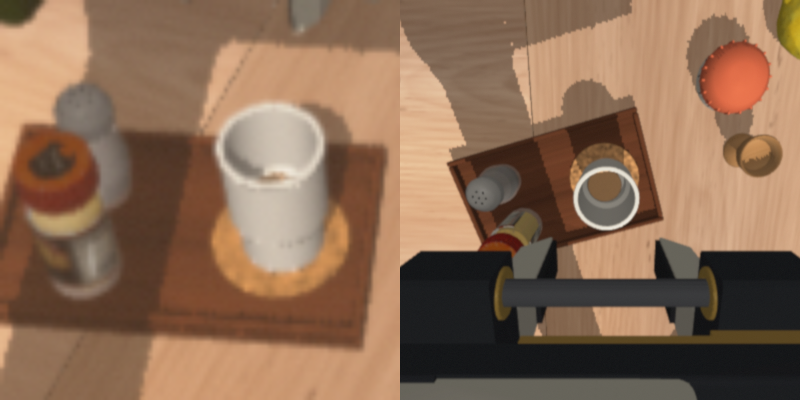

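The cork lies inside the beaker, with its top visible down the bore at about (325,185) in the wrist view. The beaker stands upright on the mat, the lower beaker has not moved, and the arm is clear of everything.

```bash
python3 -c "
from cell import robot
print(robot.hand_in())"
```

```text
the job is handed in; nothing more can be done
None
```

The job is handed in at about 20 s of the 67 s allowed: the upper beaker was pulled free and stands upright, centred on the mat with the cork inside, the lower beaker had not moved, and the egg cup, shaker and jar were not touched; no verdict came back.

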